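Vent and open the board-test jig, and hold its gate wide

ROBOT

A 6-joint arm with a two-finger parallel gripper is mounted at the origin on the work surface. World frame = base frame: x ahead of the robot, y to its left, z up, the work surface at z = 0. Lengths are in mm, angles in degrees, forces in N, time in s.
With the tool pointing down it reaches from about 300 to 850 mm from the base axis. Payload 4.2 kg.
Tool frame: the origin (TCP) lies midway between the tips of the shut fingers; the grasp point (between the pads) lies pinch_z behind it (pinch_z is the distance from the TCP to the grasp point, in mm); z points along the fingers, y is the line along which they close (so a half turn about z gives the same grasp; the last joint's range is limited). The gripper opens to 91 mm and grips with 3 to 60 N. Pads are 32 mm wide; open, the fingers measure 118 mm over their backs; the gripper's body (76 mm by 178 mm) begins 60 mm behind the grasp point.
Start: joints at [-78.381, 18.312, 89.639, -0, 72.044, -1.146], TCP at [127.055, -560.803, 213.976] pointing down, gripper open.
Joint ranges: [-177.97, 177.97], [-48.28, 115.42], [12.27, 149.76], [-77.06, 257.06], [2.81, 150.46], [-146.56, 146.56]. Speed limits (degrees/s): [147.25, 147.25, 180, 180, 180, 180].

INTERFACE

Orientations are given as [roll, pitch, yaw] about the fixed x, y, z axes, in that order (R = Rz(yaw) Ry(pitch) Rx(roll)).
In Python, from workcell import state, grab_frame, job_done, masks_of, landmark_of, pinch_z gives the robot as it stands. The module is installed in compiled form; this text tells all that it offers.
- The arm moves only by the tool move_arm, never from a script. Its argument "plan" is a list of rows, each an object of numbers: "x", "y", "z": the shift along the tool's x, y, z in mm; "rx", "ry", "rz": the turn, a rotation vector about the tool's x, y, z in rad. A call has 1 to 10 rows; each row shifts and turns the commanded pose from where the row before left it, along the tool's axes as they then stand; what a row does not reach is not made up. A row lasts 1/10 s, in which the tool goes at most 50 mm and 8.59 degrees, less where a joint would pass 70% of its speed; a pose out of reach is approached as far as the arm can. A call is refused whole if a number of a shift passes 50 or a number of a turn 0.15, either way. A call with a gripper value outside its range is refused whole. "grip" is the opening, from 0 (shut) to 1 (fully open), set as the call begins (left out, the last holds). The fingers move at their own pace and stop on an object; "squeeze" is the grip in N (left out, the last holds). Time passes only in rows, so rows that do not move let the fingers close. It gives the time, the measured TCP pose, the force, the opening and the grip force at its end, in the units of the state.
- state(): the state, without advancing time (a new reading comes with each control period).
- grab_frame(name): name is "side" or "top"; returns a dict with "img" (420x560x3 uint8, red, green, blue), "z_map" (420x560 float32, mm along the optical axis (not along the pixel's ray), 0 where there is no reading), "fx", "fy", "cx", "cy" (pixels), "dist" ([k1, k2, p1, p2, k3] as OpenCV has them; the pictures are not rectified), "rvec" (rotation vector, rad) and "tvec" (3), from world to camera coordinates, as OpenCV has them. Camera axes: x right, y down, z forward; pixel columns grow to the right and rows downward; lengths in mm; the calibration is good to about 2 mm. A picture is of the moment at which its call begins.
- job_done(): hands the job in; it is judged then, once.
Trained networks look in the newest picture that a camera, given by its name, has taken for a name from the list of things; names that differ only in an ending like _2 or _b are one class to them, and where a whole thing is asked for, a point or a joint stands for the part that bears it (a point fixed in the world has none). Each returns a list of dicts, best first, with "p" (0 to 1); they miss things now and then, are a little off and sometimes report something else, mostly with a low value. They report only what shows in the picture. A call takes as long as a camera call. They do not tell look-alikes from the thing itself.
- masks_of(camera, label): "pixels" (420x560 bool, what is visible of it) and "box" ([centre column, centre row, width, height] in pixels, round what is visible of it).
- landmark_of(camera, label): "point" ([column, row] in pixels: a listed point, or the origin of a listed thing).
The state is a dict: "time_s": time; "qpos": joint angles; "qvel": joint speeds; "effort": joint torques, N m; "ee_pos": TCP position; "ee_rot": TCP orientation; "force": force on the tool from outside, world axes, zero at the start; "torque": the same for the moment, N m; "gripper_width": finger opening in mm; "gripper_force": force on a finger pad.
Only numpy, scipy, OpenCV 4.12 (cv2) and the standard library are available. Lean on these libraries where they do the work, as an engineer would, in place of code of your own. Each camera call takes 0.05 s, during which the arm holds its last target. There are 200 camera calls.

TASK

Open the board-test jig so that a colleague can lift out the tested circuit board: first throw the air valve's lever from the red mark into the green middle notch, then squeeze the blue catch fully in (it stays in), and only after that squeeze the yellow catch on the gate. Keeping the yellow catch squeezed between the fingers, swing the gate past its stiff detent and right out, almost to its stop; finish while still holding it wide open and still, with the yellow catch pinched, because it is sprung and swings shut when let go. Leave the flux bottle, the solder reel and the parts tray where they stand.

Things in the scene. Friction and masses are not known exactly. Their poses are not given: they have to be found in the camera images.
- jig: Board-test jig fixed to the bench: grey base 220 x 280 x 45 mm (x, y, z) with a green circuit board in a black nest under a flat aluminium swing gate. Origin: centre of the base's underside; z up; the base's long sides run along its y. The robot is on its -x side.
- gate_hinge (a point): Point on the gate's upright hinge axis (steel post, 79 mm high, at the jig's +x +y corner), at jig x 75, y 115, z 72 mm. Axes as the jig's. The gate is a flat aluminium frame 190 mm long, 100 mm wide, 62 to 72 mm above the bench; shut, it lies along the jig's -y from the hinge, bolted by both catches.
- gate (a joint): Gate angle, rad: 0 shut, grows clockwise seen from above (the yellow catch moves to the jig's -x side); stop at 1.45. A spring always pulls it shut: pulling at the yellow catch takes 4 N to start, 6.5 N at the detent's stiffest (0.35 to 0.5 rad), 1.5 N beyond it (0.9 rad), 4 N at 1.3 rad. Past its detent above 0.75 rad; wide open from 1.15 to 1.45 rad.
- yellow_grip (a point): Yellow catch on the gate, 156 mm from the hinge axis: midway between the tops of its two upright tabs, 118 mm above the bench; moves with the gate. Axes: y along the gate to the hinge, z up. Sprung black tab on the +y side, sprung yellow tab on the -y side, each 24 mm wide (x), 10 thick (y), 46 tall above the gate; 32 mm over their outer faces (y +-16), 20 mm squeezed.
- black_tab (a joint): Travel of the yellow catch's black tab towards the yellow one, m: 0 out, 0.004 fully in. Spring 3 N at rest, 5 N fully in; springs back out when let go.
- yellow_catch (a joint): Travel of the yellow tab towards the black tab, m: 0 out, 0.008 fully squeezed, freed from its keeper above 0.006. Spring 3 N at rest, 7 N fully in; springs back out when let go.
- blue_grip (a point): Blue catch on the jig's base: midway between the tops of its two upright tabs, 118 mm above the bench, at jig x -22, y -108 mm. Axes as the jig's. Blue sliding tab on the +y side (next to it the gate, top at 72 mm), black fixed tab on the -y side, each 24 mm wide (x), 10 mm thick (y), free for 40 mm below the tops; 32 mm over their outer faces (y +-16), 24 mm squeezed.
- blue_catch (a joint): Travel of the blue tab towards its black tab, m: 0 out (bolts the gate), 0.008 fully in. About 5 N of friction; it stays where it is left.
- valve: Air valve fixed to the bench: dark steel box 140 x 150 x 36 mm (x, y, z) with three coloured marks under the lever: red, green (middle), white. Origin: centre of the underside, z up; the lever points to its -x side.
- valve_pivot (a point): Point on the lever's upright axis on the valve's top, 36 mm above the bench, at valve x 45, y 0 mm. Axes as the valve's.
- green_notch (a point): Point on the valve's top (36 mm above the bench) under the lever knob's centre when the lever stands in the green notch: valve x -45, y 0 mm.
- lever_knob (a point): Centre of the top of the lever's red upright knob, 20 mm across, 96 mm above the bench, free for 40 mm below; 90 mm from the pivot. x points along the lever outward from the pivot.
- valve_lever (a joint): Angle of the lever about its upright axis, rad: 0 in the red notch (knob on the valve's +y side), 0.55 in the green notch, 1.10 in the white notch; grows anticlockwise seen from above, so the knob moves to the valve's -y. Sprung notches: about 4 N at the knob to leave one, the lever is drawn in within 0.2 rad of a notch and stays there.
- flux_bottle: Bystander: blue bottle with white cap, 40 mm across, 85 mm tall, standing; origin at the centre of its foot. Leave alone.
- solder_reel: Bystander: steel-coloured reel, 60 mm across, 42 mm tall, standing on its flange; origin at the centre of its foot. Leave alone.
- parts_tray: Bystander: grey open tray with dividers, 110 x 80 x 25 mm; origin at the centre of its underside. Leave alone.
There are look-alikes about, which are no part of the job. What is meant by the valve is not orange, and is the larger of those in its own colour.

How it is judged (in metres and radians):
On the way, in this order (a step that is already met when the one before it is completed fails the run):
1. the valve lever stands in the green notch (value of joint valve_lever between 0.45 and 0.65 rad), for 0.2 s.
2. the blue catch is squeezed in (value of joint blue_catch above 0.006 m), for 0.1 s.
3. the yellow catch is squeezed in from both sides, with the gate still shut (value of joint yellow_catch above 0.006 m and value of joint black_tab above 0.002 m and value of joint gate below 0.15 rad), for 0.1 s.
4. the gate is swung past its detent with the yellow catch held in (value of joint gate above 0.75 rad and value of joint yellow_catch above 0.005 m), for 0.1 s.
At the end, for the whole second after the job is handed in: Gate still (under 0.15 rad/s) at 1.15 rad or more; yellow catch held pinched (yellow tab in over 5 mm, black tab over 2 mm, fingers pressing over 2 N); blue catch still in over 6 mm; valve lever within 0.10 rad of the green notch (0.55) (all of step 1 and value of joint gate above 1.15 rad and velocity of joint gate between -0.15 and 0.15 rad/s and value of joint yellow_catch above 0.005 m and value of joint black_tab above 0.002 m and contact force between the fingers and jig above 2 N and value of joint blue_catch above 0.006 m); the arm keeps its last pose, push and grip.
It fails at once if the blue catch is squeezed before the lever is in the green notch (value of joint blue_catch above 0.003 m and not (value of joint valve_lever between 0.35 and 0.75 rad)).
It fails at once if the yellow catch is squeezed before the blue one is in (value of joint yellow_catch above 0.004 m and value of joint blue_catch below 0.004 m).
It fails at once if a bystander is moved by more than 30 mm (distance of any of flux_bottle, solder_reel, parts_tray from where it was at the start of the episode above 0.03 m).
It fails at once if a bystander is tipped over (angle between any of flux_bottle, solder_reel, parts_tray's own z axis and vertical above 0.5 rad).
It also fails if it takes over 51 s, if anything falls off the work surface, if the arm or the gripper's body presses on something with over 40 N, if the wrist force passes 120 N, or if a joint passes its speed limit or range.

## Working session

There is one attempt and no reset: what is moved stays moved. The work goes in short steps, Python scripts to look and compute and a tool call to move; the robot and the scene stay as the last step left them, time stands still between calls to the robot, and variables do not carry over. Pictures are saved under pics/ and viewed, at most 10 in all, crops included, and the job is handed in when it is done.

Besides the shell and the picture viewer there is one more tool, called after "Request:" as a command line: name --argument value ..., lists and objects as JSON in quotes. move_arm: Moves the arm, as the interface text tells. Its arguments: {"type":"object","properties":{"plan":{"type":"array","items":{"type":"object","properties":{"x":{"type":"number"},"y":{"type":"number"},"z":{"type":"number"},"rx":{"type":"number"},"ry":{"type":"number"},"rz":{"type":"number"}}}},"grip":{"type":"number"},"squeeze":{"type":"number"}},"required":["plan"]}

```bash
mkdir -p pics; cat > h.py <<'E'
import numpy as np, cv2
from workcell import *
def cam(f):
    K=np.array([[f['fx'],0,f['cx']],[0,f['fy'],f['cy']],[0,0,1.]]);R=cv2.Rodrigues(np.array(f['rvec'],float))[0]
    return K,np.array(f['dist'],float),R,np.array(f['tvec'],float).ravel()
def ray(f,p):
    K,d,R,t=cam(f);n=cv2.undistortPoints(np.array([[p]],float),K,d)[0,0]
    return -R.T@t, R.T@np.array([n[0],n[1],1.])
def at_z(f,p,z):
    c,r=ray(f,p);return c+r*(z-c[2])/r[2]
def depth_pt(f,p):
    c,r=ray(f,p);u,v=int(round(p[0])),int(round(p[1]));w=f['z_map'][max(0,v-1):v+2,max(0,u-1):u+2];w=w[w>0]
    return c+r*np.median(w) if len(w) else None
def tri(f1,p1,f2,p2):
    c1,r1=ray(f1,p1);c2,r2=ray(f2,p2);r1/=np.linalg.norm(r1);r2/=np.linalg.norm(r2)
    s=np.linalg.lstsq(np.c_[r1,-r2],c2-c1,rcond=None)[0];a=c1+s[0]*r1;b=c2+s[1]*r2
    return (a+b)/2,np.linalg.norm(a-b)
def proj(f,P):
    K,d,R,t=cam(f);return cv2.projectPoints(np.array(P,float).reshape(-1,3),R,t,K,d)[0][:,0]
E
python3 - <<'E'
from h import *
np.set_printoptions(precision=1,suppress=True)
F={c:grab_frame(c) for c in('top','side')}
im=[]
for c,f in F.items():
    cv2.imwrite(f'pics/{c}0.png',cv2.resize(f['img'][:,:,::-1],(800,600)))
    c0,_=ray(f,(280,210));print(c,'cam',c0)
    for l in ['jig','gate_hinge','yellow_grip','blue_grip','valve','valve_pivot','green_notch','lever_knob','flux_bottle','solder_reel','parts_tray']:
        for r in landmark_of(c,l)[:4]:
            d=depth_pt(f,r['point']);print(c,l,round(r['p'],2),np.array(r['point']),d)
print(pinch_z, state())
E
```

```text
top cam [ 299.6  -92.6 1256.5]
top jig 0.79 [217.2 217. ] [539.1  91.9  71.9]
top gate_hinge 0.71 [177.7 192.6] [602.8 224.   80.3]
top yellow_grip 0.77 [227.9 183.4] [671.7  81.8   2.3]
top yellow_grip 0.47 [330.1 219.2] [ 571.3 -261.6   54.5]
top blue_grip 0.87 [247.1 217.3] [538.6  -4.3 114.4]
top valve 0.83 [332.4 230.9] [ 537.9 -273.9   37. ]
top valve 0.71 [417.4 217. ] [ 612.8 -547.2   28.3]
top valve 0.71 [422.1 292.1] [ 373.8 -561.7   38.4]
top valve_pivot 0.89 [424.8 278.5] [ 414.8 -563.7   53.3]
top valve_pivot 0.79 [415.3 210.7] [ 629.8 -535.5   40.8]
top valve_pivot 0.72 [330.8 215.7] [ 582.7 -263.    55.2]
top valve_pivot 0.58 [336.9 243.8] [ 497.5 -290.4   39.3]
top green_notch 0.89 [334.9 249. ] [ 480.7 -285.4   37.3]
top green_notch 0.72 [429.3 308.4] [ 326.9 -584.9   37.1]
top green_notch 0.6 [426.9 229.8] [ 573.5 -578.5   28.3]
top lever_knob 0.49 [414.5 226.7] [ 570.4 -523.5   69.1]
top lever_knob 0.49 [420.2 304.8] [ 334.8 -554.7   43. ]
top lever_knob 0.43 [321.1 239. ] [ 505.2 -237.7   54.8]
top flux_bottle 0.51 [146.5 156. ] [725.7 354.8  45.3]
top solder_reel
[... 783 characters left out ...]
5   67.5]
side lever_knob 0.46 [317.4 192. ] [ 598.4 -412.6    0.7]
side lever_knob 0.44 [395.  176.3] [133.3  14.1 368.8]
side flux_bottle 0.91 [121.9 276.3] [721.8 381.1  21.5]
side solder_reel 0.45 [260.9 202. ] [ 708.2 -212.1    5.6]
side parts_tray 0.75 [180.3 314.5] [488.  384.   15.6]
18.8 {'time_s': 1.2, 'qpos': array([-78.4,  18.3,  89.6,  -0. ,  72. ,  -1.1]), 'qvel': array([-0.1, -0.1,  0.1,  0.1,  0. ,  0. ]), 'effort': array([  0. , -41.2, -23.2,   0.1,   0. ,  -0. ]), 'ee_pos': array([ 127.1, -560.8,  214. ]), 'ee_rot': array([180. ,   0. ,  12.8]), 'force': array([-0.5,  0.7,  0.1]), 'torque': array([ 0.1, -0.1,  0. ]), 'gripper_force': 0.0, 'gripper_width': 91.45088849409582}
```

View pics/top0.png

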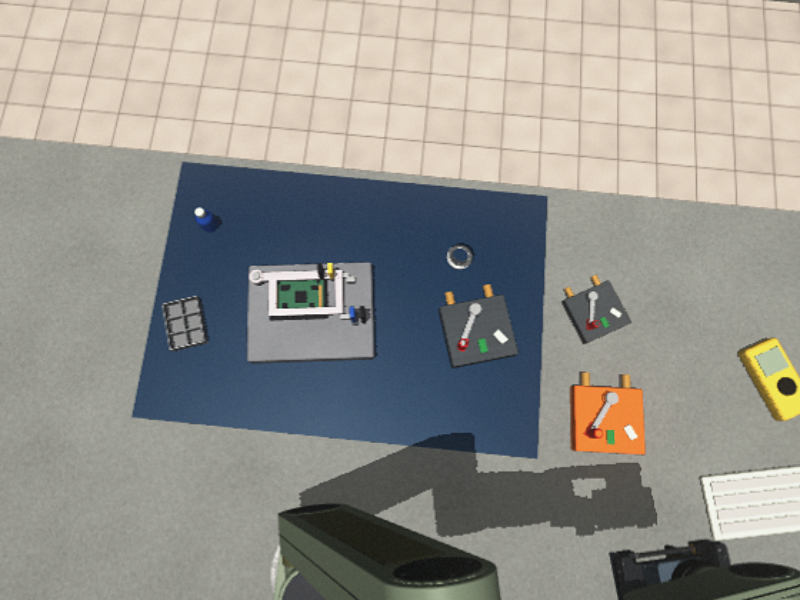

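View pics/side0.png

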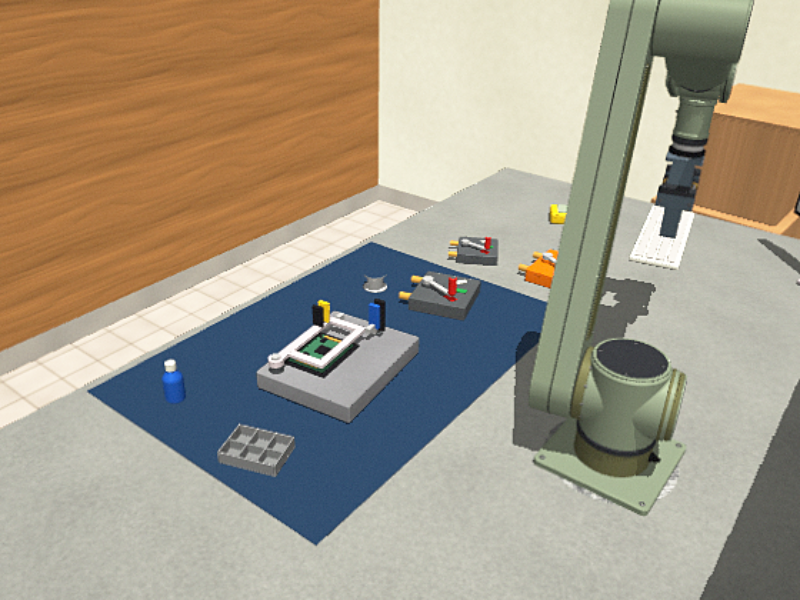

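The top view shows the dark, larger valve at about (480,330), with its knob on the red mark. The jig is at (310,310), blue catch at (358,314), yellow catch at (330,270). The side view shows the same layout; the small dark valve and the orange one are look-alikes.

```bash
cat > m.py <<'E'
from h import *
np.set_printoptions(precision=1,suppress=True)
F={c:grab_frame(c) for c in('top','side')}
def cloud(f):
    K,d,R,t=cam(f);v,u=np.mgrid[0:420,0:560]
    n=cv2.undistortPoints(np.c_[u.ravel(),v.ravel()].astype(float)[:,None],K,d)[:,0]
    z=f['z_map'].ravel().astype(float);P=np.c_[n,np.ones(len(n))]*z[:,None]
    W=(P-t)@R;W[z<=0]=np.nan;return W.reshape(420,560,3)
C={c:cloud(f) for c,f in F.items()}
E
python3 - <<'E'
from m import *
for c in F:
    W=C[c];h=W[...,2]
    for n,(x0,x1,y0,y1),z in [('jig',(380,720,-80,280),45),('valve',(420,650,-380,-170),36)]:
        m=(W[...,0]>x0)&(W[...,0]<x1)&(W[...,1]>y0)&(W[...,1]<y1)&(abs(h-z)<7)
        r=cv2.minAreaRect(W[m][:,:2].astype(np.float32));print(c,n,m.sum(),r,np.median(h[m]))
    hsv=cv2.cvtColor(F[c]['img'],cv2.COLOR_RGB2HSV);H,S,V=[hsv[...,i].astype(int) for i in range(3)]
    for n,mm,(x0,x1,y0,y1) in [('red',((H<8)|(H>172))&(S>150)&(V>90),(420,650,-420,-170)),('green',(H>50)&(H<85)&(S>120),(420,650,-380,-170)),('yellow',(H>22)&(H<34)&(S>150)&(V>80),(500,900,-200,150)),('blue',(H>108)&(H<125)&(S>190)&(V>100),(450,620,-80,60)),('black',(V<40),(450,720,-80,120))]:
        m=mm&(W[...,0]>x0)&(W[...,0]<x1)&(W[...,1]>y0)&(W[...,1]<y1)
        k,L,st,ce=cv2.connectedComponentsWithStats(m.astype(np.uint8))
        for i in range(1,k):
            if st[i,4]>4:
                q=L==i; print(c,n,st[i],ce[i],'W med',np.nanmedian(W[q],0),'zmax',np.nanmax(h[q]))
f=F['top'];a=cv2.resize(f['img'][170:270,160:270],(800,600),interpolation=cv2.INTER_CUBIC)
f=F['side'];b=cv2.resize(f['img'][180:300,170:350],(800,600),interpolation=cv2.INTER_CUBIC)
cv2.imwrite('pics/c1.png',cv2.resize(np.vstack([a,b])[:,:,::-1],(500,600),interpolation=cv2.INTER_AREA))
E
```

```text
top jig 4331 ((544.4317626953125, 99.28315734863281), (220.07403564453125, 280.2432861328125), 7.751051902770996) 44.87271255710323
top valve 1848 ((553.7874755859375, -275.5831298828125), (169.65097045898438, 150.6743621826172), 17.302568435668945) 36.260588974203
top red [320 237   8   9  33] [323.9 240.8] W med [ 493.8 -243.6   89.6] zmax 98.72782195680526
top green [335 237   6  10  48] [337.6 241.6] W med [ 504.8 -292.8   38.4] zmax 45.15329670011189
top yellow [229 184   4   7  21] [230.7 187.3] W med [626.4  55.8 116.9] zmax 121.42654972192102
top black [223 185   4  11  23] [224.2 189.7] W med [618.1  77.  104.7] zmax 122.16239008545105
top black [253 220   3   6  13] [254.2 222.7] W med [528.3 -26.4  78.1] zmax 116.28630087191945
side jig 3037 ((542.535888671875, 97.02237701416016), (220.16612243652344, 287.9930114746094), 7.474074363708496) 45.28478527299371
side valve 752 ((552.3265991210938, -278.08465576171875), (169.83009338378906, 163.44386291503906), 16.026290893554688) 36.34852717728099
side red [310 194  10  17  86] [315.8 202.2] W med [ 493.3 -236.9   69.6] zmax 99
[... 184 characters left out ...]
7.9] zmax 119.62869610208236
side blue [258 212   8  19  78] [262.  220.5] W med [530.4   2.4  96.3] zmax 120.80638887827097
side black [262 210   7  22  62] [266.6 220. ] W med [530.9 -20.1  89.5] zmax 119.51256770800518
side black [219 214   7  15  86] [222.  221.2] W med [620.5  82.9  97.8] zmax 119.97086093865036
side black [215 233  12   8  16] [220.9 235.6] W med [620.3  90.1  49.8] zmax 67.01224494797177
side black [224 237   5   3   7] [226. 238.] W med [594.1  94.7  54.1] zmax 58.94137314313712
side black [238 240  13  12  31] [244.7 245.4] W med [529.6  83.1  49. ] zmax 53.82288078406256
side black [228 243   4   3   7] [229.1 243.9] W med [563.6 114.7  55.7] zmax 56.95000600297328
```

View pics/c1.png

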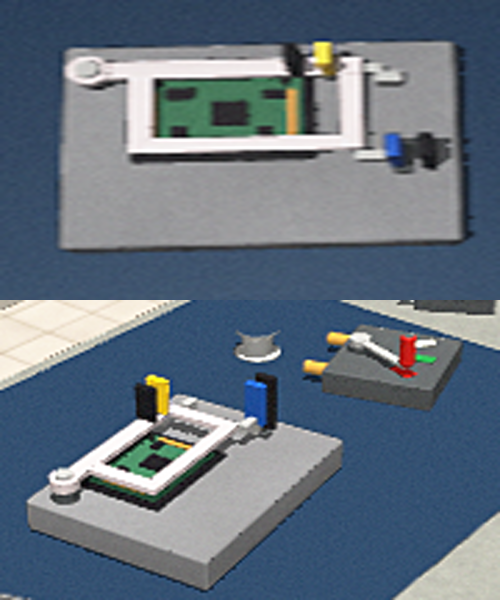

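Request:
move_arm --plan '[{"x":43,"y":-23.2},{"x":43,"y":-23.2},{"x":43,"y":-23.2},{"x":43,"y":-23.2},{"x":43,"y":-23.2},{"x":43,"y":-23.2},{"x":43,"y":-23.2},{"x":43,"y":-23.2},{"x":43,"y":-23.2,"z":20},{"x":43,"y":-23.2,"z":20}]' --grip 0.65

```text
schema error: expected keys x, y, z, rx, ry, rz
```

```bash
cat > to.py <<'E'
import sys
from h import *
# usage: to.py x y z -> remaining shift in tool axes
from scipy.spatial.transform import Rotation as Ro
s=state();R=Ro.from_euler('xyz',s['ee_rot'],degrees=True).as_matrix()
print(s['time_s'],s['ee_pos'].round(1),s['ee_rot'].round(1),s['force'].round(1),round(s['gripper_width'],1),s['gripper_force'])
a=list(map(float,sys.argv[1:]))
for i in range(0,len(a),3): print((R.T@(np.array(a[i:i+3])-s['ee_pos'])).round(1))
E
python3 to.py 495 -242 66
python3 - <<'E'
from m import *
J=lambda q,c=(544.2,98.6),a=7.7:np.r_[np.array(c)+np.array([[np.cos(np.radians(a)),-np.sin(np.radians(a))],[np.sin(np.radians(a)),np.cos(np.radians(a))]])@np.array(q[:2]),q[2]]
for n in ['gate_hinge','yellow_grip','blue_grip']:
    P={}
    for c in F:
        r=landmark_of(c,n)
        if n=='yellow_grip' and c=='top': print([x['point'] for x in r])
        if r:P[c]=r[0]['point']
    if len(P)==2: print(n,tri(F['top'],P['top'],F['side'],P['side']), J({'gate_hinge':(75,115,72),'yellow_grip':(75,-41,118),'blue_grip':(-22,-108,118)}[n]))
# knob
E
```

```text
1.3 [ 127.1 -560.8  214. ] [180.    0.   12.8] [-0.8  0.5  0. ] 91.5 0.0
[ 429.3 -229.6  148. ]
gate_hinge (array([589.7, 228.2,  81.2]), np.float64(0.7341513418121643)) [603.1 222.6  72. ]
[[226.7, 185.4], [218.1, 217.6]]
yellow_grip (array([630.1,  68.8, 131.2]), np.float64(7.297663859320713)) [624.  68. 118.]
blue_grip (array([532. , -14.4, 123.1]), np.float64(11.05836612917091)) [536.9 -11.4 118. ]
```

Request:
move_arm --plan '[{"x":43,"y":-23,"z":0,"rx":0,"ry":0,"rz":0},{"x":43,"y":-23,"z":0,"rx":0,"ry":0,"rz":0},{"x":43,"y":-23,"z":0,"rx":0,"ry":0,"rz":0},{"x":43,"y":-23,"z":0,"rx":0,"ry":0,"rz":0},{"x":43,"y":-23,"z":0,"rx":0,"ry":0,"rz":0},{"x":43,"y":-23,"z":0,"rx":0,"ry":0,"rz":0},{"x":43,"y":-23,"z":0,"rx":0,"ry":0,"rz":0},{"x":43,"y":-23,"z":0,"rx":0,"ry":0,"rz":0},{"x":43,"y":-23,"z":20,"rx":0,"ry":0,"rz":0},{"x":42,"y":-23,"z":20,"rx":0,"ry":0,"rz":0}]' --grip 0.65

```text
time_s: 2.7
ee_pos: [493.3, -243.2, 176.0]
ee_rot: [179.9, -0.1, 12.8]
force: [0.3, -1.3, -0.2]
gripper_width: 59.5
gripper_force: 0.0
```

```bash
python3 to.py 495 -242 66
```

```text
2.7 [ 493.3 -243.2  176. ] [ 1.799e+02 -1.000e-01  1.280e+01] [ 0.3 -1.3 -0.2] 59.5 0.0
[  1.7  -1.  110. ]
```

Request:
move_arm --plan '[{"x":1,"y":0,"z":35,"rx":0,"ry":0,"rz":0},{"x":0,"y":0,"z":35,"rx":0,"ry":0,"rz":0},{"x":0,"y":0,"z":25,"rx":0,"ry":0,"rz":0},{"x":0,"y":0,"z":15,"rx":0,"ry":0,"rz":0},{"x":0,"y":0,"z":0,"rx":0,"ry":0,"rz":0}]'

```text
time_s: 3.2
ee_pos: [490.9, -243.4, 63.5]
ee_rot: [-179.8, 0.2, 12.8]
force: [0.1, -1.1, 0.0]
gripper_width: 59.2
gripper_force: 0.0
```

Request:
move_arm --plan '[{"x":0,"y":0,"z":0,"rx":0,"ry":0,"rz":0},{"x":0,"y":0,"z":0,"rx":0,"ry":0,"rz":0},{"x":0,"y":0,"z":0,"rx":0,"ry":0,"rz":0},{"x":0,"y":0,"z":0,"rx":0,"ry":0,"rz":0},{"x":0,"y":0,"z":0,"rx":0,"ry":0,"rz":0}]' --grip 0.1 --squeeze 12

```text
time_s: 3.7
ee_pos: [492.3, -244.2, 66.2]
ee_rot: [180.0, -0.0, 12.8]
force: [-0.8, 0.7, -0.0]
gripper_width: 22.3
gripper_force: 0.5
```

Request:
move_arm --plan '[{"x":0,"y":0,"z":0,"rx":0,"ry":0,"rz":0},{"x":-2,"y":5.8,"z":0,"rx":0,"ry":0,"rz":0},{"x":-2,"y":5.8,"z":0,"rx":0,"ry":0,"rz":0},{"x":-2,"y":5.8,"z":0,"rx":0,"ry":0,"rz":0},{"x":-2,"y":5.8,"z":0,"rx":0,"ry":0,"rz":0},{"x":-0.3,"y":5.8,"z":0,"rx":0,"ry":0,"rz":0},{"x":-0.3,"y":5.8,"z":0,"rx":0,"ry":0,"rz":0},{"x":-0.3,"y":5.8,"z":0,"rx":0,"ry":0,"rz":0},{"x":-0.3,"y":5.8,"z":0,"rx":0,"ry":0,"rz":0},{"x":0,"y":0,"z":0,"rx":0,"ry":0,"rz":0}]'

```text
time_s: 4.7
ee_pos: [493.8, -292.7, 65.6]
ee_rot: [179.9, 0.0, 12.7]
force: [-3.3, -0.3, 2.5]
gripper_width: 19.9
gripper_force: 12.0
```

Request:
move_arm --plan '[{"x":0,"y":0,"z":0,"rx":0,"ry":0,"rz":0},{"x":0,"y":0,"z":0,"rx":0,"ry":0,"rz":0},{"x":0,"y":0,"z":0,"rx":0,"ry":0,"rz":0},{"x":0,"y":0,"z":-25,"rx":0,"ry":0,"rz":0},{"x":0,"y":0,"z":-40,"rx":0,"ry":0,"rz":0},{"x":0,"y":0,"z":-45,"rx":0,"ry":0,"rz":0}]' --grip 0.65

```text
time_s: 5.3
ee_pos: [493.3, -291.0, 175.8]
ee_rot: [-179.9, 0.1, 12.8]
force: [0.3, 0.3, -0.4]
gripper_width: 59.2
gripper_force: 0.0
```

```bash
python3 - <<'E'
from m import *
print(state()['ee_pos'],state()['ee_rot'])
for c in F:
    W=C[c];h=W[...,2]
    hsv=cv2.cvtColor(F[c]['img'],cv2.COLOR_RGB2HSV);H,S,V=[hsv[...,i].astype(int) for i in range(3)]
    m=((H<8)|(H>172))&(S>150)&(V>80)&(W[...,0]>420)&(W[...,0]<650)&(W[...,1]>-420)&(W[...,1]<-170)
    k,L,st,ce=cv2.connectedComponentsWithStats(m.astype(np.uint8))
    for i in range(1,k):
        if st[i,4]>4: print(c,st[i],np.nanmedian(W[L==i],0),np.nanmax(h[L==i]))
    m=(W[...,0]>380)&(W[...,0]<720)&(W[...,1]>-80)&(W[...,1]<280)&(abs(h-45)<5)
    print(c,'jig',cv2.minAreaRect(W[m][:,:2].astype(np.float32)))
cv2.imwrite('pics/v.png',np.hstack([cv2.resize(F[c]['img'][a:a+90,b:b+90],(400,400),interpolation=cv2.INTER_CUBIC) for c,a,b in [('top',195,290),('side',160,270)]])[:,:,::-1])
E
```

```text
[ 497.5 -293.5  182.4] [179.4  -0.6  12.8]
top jig ((544.3535766601562, 99.06256866455078), (220.08016967773438, 279.4521484375), 7.817862033843994)
side [322 189   6  12  64] [ 492.8 -287.7   76. ] 96.53884142747012
side [311 206   9   5  25] [ 501.9 -247.7   39.9] 42.74066129482611
side jig ((542.6835327148438, 97.9046630859375), (221.833740234375, 289.8846740722656), 7.189995765686035)
```

View pics/v.png

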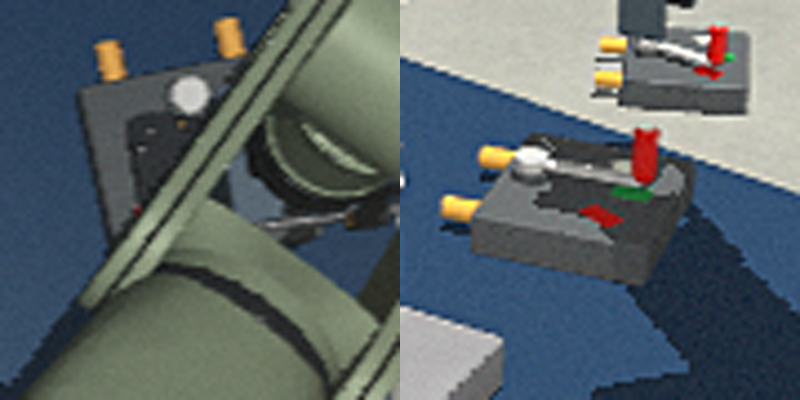

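The lever stands over the green mark (side crop, knob at (645,155) in the picture). Next is the blue catch.

Request:
move_arm --plan '[{"x":17.3,"y":-43.4,"z":0,"rx":0,"ry":0,"rz":0},{"x":17.3,"y":-43.4,"z":0,"rx":0,"ry":0,"rz":0},{"x":17.3,"y":-43.4,"z":0,"rx":0,"ry":0,"rz":0},{"x":17.3,"y":-43.4,"z":0,"rx":0,"ry":0,"rz":0},{"x":17.3,"y":-43.4,"z":0,"rx":0,"ry":0,"rz":0},{"x":17.3,"y":-43.4,"z":0,"rx":0,"ry":0,"rz":0},{"x":0,"y":0,"z":0,"rx":0,"ry":0,"rz":-0.145},{"x":0,"y":0,"z":0,"rx":0,"ry":0,"rz":-0.145},{"x":0,"y":0,"z":0,"rx":0,"ry":0,"rz":-0.145},{"x":0,"y":0,"z":0,"rx":0,"ry":0,"rz":-0.145}]'

```text
time_s: 6.4
ee_pos: [537.3, -14.1, 175.1]
ee_rot: [-180.0, 0.0, 46.4]
force: [-0.4, 0.0, 0.4]
gripper_width: 59.0
gripper_force: 0.0
```

Request:
move_arm --plan '[{"x":0,"y":0,"z":0,"rx":0,"ry":0,"rz":-0.145},{"x":0,"y":0,"z":0,"rx":0,"ry":0,"rz":-0.145},{"x":0,"y":0,"z":0,"rx":0,"ry":0,"rz":-0.145},{"x":0,"y":0,"z":0,"rx":0,"ry":0,"rz":-0.145},{"x":0,"y":0,"z":0,"rx":0,"ry":0,"rz":-0.145},{"x":0,"y":0,"z":0,"rx":0,"ry":0,"rz":-0.145},{"x":0,"y":0,"z":0,"rx":0,"ry":0,"rz":-0.145},{"x":0,"y":0,"z":0,"rx":0,"ry":0,"rz":-0.145},{"x":0,"y":0,"z":0,"rx":0,"ry":0,"rz":-0.145},{"x":0,"y":0,"z":0,"rx":0,"ry":0,"rz":-0.145}]'

```text
time_s: 7.4
ee_pos: [537.3, -14.4, 175.1]
ee_rot: [-180.0, -0.0, 129.4]
force: [0.4, -0.6, 0.2]
gripper_width: 58.9
gripper_force: 0.0
```

Request:
move_arm --plan '[{"x":0,"y":0,"z":0,"rx":0,"ry":0,"rz":-0.145},{"x":0,"y":0,"z":0,"rx":0,"ry":0,"rz":-0.145},{"x":0,"y":0,"z":0,"rx":0,"ry":0,"rz":-0.145},{"x":0,"y":0,"z":0,"rx":0,"ry":0,"rz":-0.145},{"x":0,"y":0,"z":0,"rx":0,"ry":0,"rz":-0.145},{"x":0,"y":0,"z":0,"rx":0,"ry":0,"rz":-0.145},{"x":0,"y":0,"z":0,"rx":0,"ry":0,"rz":-0.145},{"x":0,"y":0,"z":0,"rx":0,"ry":0,"rz":0},{"x":0,"y":0,"z":0,"rx":0,"ry":0,"rz":0}]'

```text
time_s: 8.3
ee_pos: [537.3, -14.5, 175.3]
ee_rot: [180.0, -0.0, -172.9]
force: [-0.6, 0.0, 0.0]
gripper_width: 59.4
gripper_force: 0.0
```

```bash
python3 to.py 537.2 -15.2 84; python3 - <<'E'
from m import *
print(state()['qpos'])
for c in F: cv2.imwrite('pics/b_%s.png'%c,F[c]['img'][:,:,::-1])
a=cv2.resize(F['side']['img'][150:270,200:320],(600,600),interpolation=cv2.INTER_CUBIC)
cv2.imwrite('pics/b.png',a[:,:,::-1])
for c in F:
    W=C[c];h=W[...,2]
    for n,P in [('top pts',1)]:
        m=(W[...,0]>500)&(W[...,0]<670)&(W[...,1]>-60)&(W[...,1]<110)&(abs(h-117)<5)
        k,L,st,ce=cv2.connectedComponentsWithStats(m.astype(np.uint8))
        for i in range(1,k): print(c,st[i],np.nanmin(W[L==i],0),np.nanmax(W[L==i],0))
E
```

```text
8.3 [537.3 -14.5 175.3] [ 180.    -0.  -172.9] [-0.6  0.   0. ] 59.4 0.0
[ 0.1 -0.7 91.3]
[ -2.8  16.6  98.   -0.   65.4 -99.9]
top [244 215   4   1   4] [543.7  -3.3 116.4] [545.2   5.4 119.9]
top [252 215   2   1   2] [546.5 -21.4 117.4] [546.6 -18.3 118.4]
top [244 219   4   4  14] [523.1  -5.4 114.4] [532.9   4.2 120.7]
top [252 219   1   3   3] [529.1 -20.1 112.9] [534.1 -19.7 118.8]
side [258 209  12   8  49] [522.5 -26.7 112.2] [547.4   9.1 120.7]
side [223 210   8   5  22] [610.6  51.4 113.1] [636.8  66.2 120.3]
side [219 213   8   5  23] [611.4  72.9 112.4] [633.   87.5 120.9]
```

View pics/b.png

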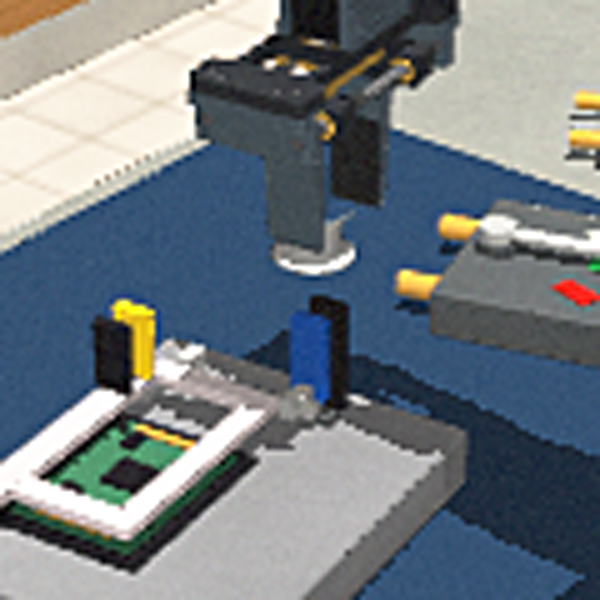

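The side crop shows the fingers above the blue catch at (310,350), with nothing in the way. Descend and squeeze.

Request:
move_arm --plan '[{"x":0,"y":0,"z":30,"rx":0,"ry":0,"rz":0},{"x":0,"y":0,"z":25,"rx":0,"ry":0,"rz":0},{"x":0,"y":0,"z":20,"rx":0,"ry":0,"rz":0},{"x":0,"y":0,"z":15,"rx":0,"ry":0,"rz":0},{"x":0,"y":0,"z":0,"rx":0,"ry":0,"rz":0}]'

```text
time_s: 8.9
ee_pos: [535.8, -14.6, 83.7]
ee_rot: [180.0, -0.3, -172.8]
force: [-1.0, -0.3, -0.5]
gripper_width: 59.0
gripper_force: 0.0
```

Request:
move_arm --plan '[{"x":0,"y":0,"z":0,"rx":0,"ry":0,"rz":0},{"x":0,"y":0,"z":0,"rx":0,"ry":0,"rz":0},{"x":0,"y":0,"z":0,"rx":0,"ry":0,"rz":0},{"x":0,"y":0,"z":0,"rx":0,"ry":0,"rz":0},{"x":0,"y":0,"z":0,"rx":0,"ry":0,"rz":0},{"x":0,"y":0,"z":0,"rx":0,"ry":0,"rz":0},{"x":0,"y":0,"z":0,"rx":0,"ry":0,"rz":0},{"x":0,"y":0,"z":0,"rx":0,"ry":0,"rz":0}]' --grip 0.1 --squeeze 20

```text
time_s: 9.7
ee_pos: [538.2, -13.9, 86.7]
ee_rot: [179.9, 0.1, -172.8]
force: [-0.0, 4.9, 5.7]
gripper_width: 23.4
gripper_force: 20.0
```

Request:
move_arm --plan '[{"x":0,"y":0,"z":0,"rx":0,"ry":0,"rz":0},{"x":0,"y":0,"z":0,"rx":0,"ry":0,"rz":0},{"x":0,"y":0,"z":0,"rx":0,"ry":0,"rz":0},{"x":0,"y":0,"z":-25,"rx":0,"ry":0,"rz":0},{"x":0,"y":0,"z":-35,"rx":0,"ry":0,"rz":0},{"x":-24,"y":18.5,"z":0,"rx":0,"ry":0,"rz":0},{"x":-24,"y":18.5,"z":0,"rx":0,"ry":0,"rz":0},{"x":-24,"y":18.5,"z":0,"rx":0,"ry":0,"rz":0},{"x":-24,"y":18.5,"z":0,"rx":0,"ry":0,"rz":0},{"x":0,"y":0,"z":0,"rx":0,"ry":0,"rz":-0.01}]' --grip 0.6

```text
time_s: 10.7
ee_pos: [625.6, 72.7, 144.9]
ee_rot: [-180.0, 0.1, -172.1]
force: [-0.8, -1.2, -0.3]
gripper_width: 54.8
gripper_force: 0.0
```

```bash
python3 to.py 623.2 70.7 84; python3 - <<'E'
from m import *
a=cv2.resize(F['side']['img'][170:260,190:310],(800,600),interpolation=cv2.INTER_CUBIC)
cv2.imwrite('pics/y.png',a[:,:,::-1])
for c in F:
    W=C[c];h=W[...,2]
    m=(W[...,0]>500)&(W[...,0]<670)&(W[...,1]>-60)&(W[...,1]<110)&(abs(h-117)<5)
    k,L,st,ce=cv2.connectedComponentsWithStats(m.astype(np.uint8))
    for i in range(1,k): print(c,st[i],np.nanmin(W[L==i],0),np.nanmax(W[L==i],0))
E
```

```text
10.7 [625.6  72.7 144.9] [-1.800e+02  1.000e-01 -1.721e+02] [-0.8 -1.2 -0.3] 54.8 0.0
[ 2.7 -1.7 60.9]
top [247 214   3   9  25] [524.6 -11.5 112.9] [548.8  -2.9 121.6]
top [252 214   3   8  23] [527.7 -26.4 113.7] [549.8 -18.2 120.8]
side [260 209  10   8  49] [519.5 -31.1 112.1] [550.    0.6 121.3]
side [219 210  12   9  51] [606.2  50.4 112.2] [634.6  87.7 122. ]
```

View pics/y.png

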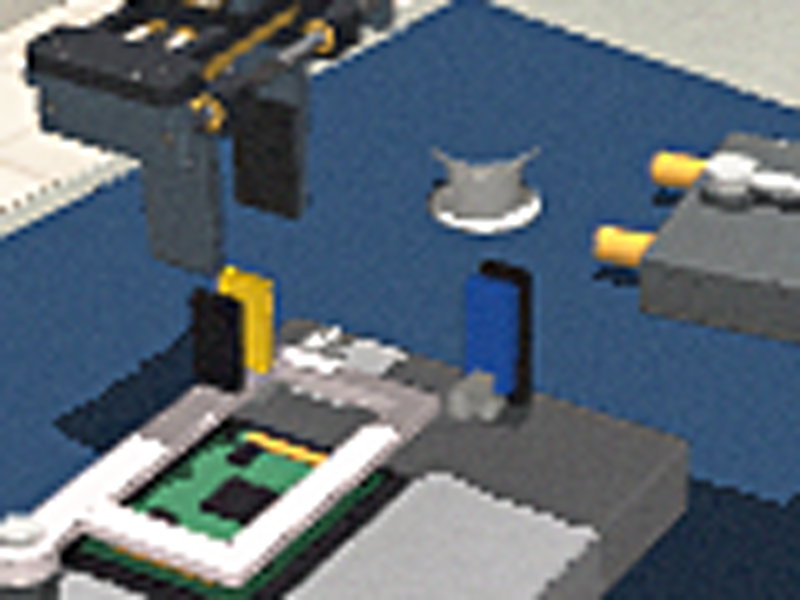

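The blue tab now sits close to its black tab (at (490,330) in the crop), having moved about 8 mm. The yellow catch at (235,320) lies under the open fingers.

Request:
move_arm --plan '[{"x":2,"y":-1,"z":25,"rx":0,"ry":0,"rz":0},{"x":0,"y":0,"z":20,"rx":0,"ry":0,"rz":0},{"x":0,"y":0,"z":15,"rx":0,"ry":0,"rz":0},{"x":0,"y":0,"z":0,"rx":0,"ry":0,"rz":0}]'

```text
time_s: 11.2
ee_pos: [618.8, 68.2, 83.4]
ee_rot: [-180.0, -0.3, -172.3]
force: [-0.6, -0.1, -0.0]
gripper_width: 54.6
gripper_force: 0.0
```

Request:
move_arm --plan '[{"x":0,"y":0,"z":0,"rx":0,"ry":0,"rz":0},{"x":0,"y":0,"z":0,"rx":0,"ry":0,"rz":0},{"x":0,"y":0,"z":0,"rx":0,"ry":0,"rz":0},{"x":0,"y":0,"z":0,"rx":0,"ry":0,"rz":0},{"x":0,"y":0,"z":0,"rx":0,"ry":0,"rz":0},{"x":0,"y":0,"z":0,"rx":0,"ry":0,"rz":0},{"x":0,"y":0,"z":0,"rx":0,"ry":0,"rz":0},{"x":0,"y":0,"z":0,"rx":0,"ry":0,"rz":0}]' --grip 0.05 --squeeze 30

```text
time_s: 12.0
ee_pos: [621.7, 71.5, 86.8]
ee_rot: [179.8, 0.1, -172.2]
force: [-2.2, 4.6, 3.7]
gripper_width: 19.0
gripper_force: 30.0
```

```bash
python3 to.py 622.7 71 84
```

```text
12.0 [621.7  71.5  86.8] [ 1.798e+02  1.000e-01 -1.722e+02] [-2.2  4.6  3.7] 19.0 30.024447441101074
[-0.9 -0.6  2.8]
```

Request:
move_arm --plan '[{"x":4.6,"y":0.1,"z":0,"rx":0,"ry":0,"rz":0.03},{"x":6.1,"y":0.1,"z":0,"rx":0,"ry":0,"rz":0.04},{"x":7.6,"y":0.2,"z":0,"rx":0,"ry":0,"rz":0.05},{"x":7.6,"y":0.2,"z":0,"rx":0,"ry":0,"rz":0.05},{"x":7.6,"y":0.2,"z":0,"rx":0,"ry":0,"rz":0.05},{"x":7.6,"y":0.2,"z":0,"rx":0,"ry":0,"rz":0.05}]'

```text
time_s: 12.6
ee_pos: [582.2, 72.2, 86.8]
ee_rot: [179.7, 0.3, 172.3]
force: [2.9, 8.8, 1.1]
gripper_width: 19.0
gripper_force: 30.0
```

```bash
cat > g.py <<'E'
from h import *
s=state();p=s['ee_pos'][:2];h=np.array([603.,222.5]);v=p-h
print(s['time_s'],'ang',np.radians(-90+7.7)-np.arctan2(v[1],v[0]),'r',np.hypot(*v),'yaw-ang',np.radians((187.7-s['ee_rot'][2])%360),s['force'].round(1),s['torque'].round(1),s['gripper_width'],s['gripper_force'],s['ee_rot'].round(1),s['ee_pos'].round(1))
E
python3 g.py
```

```text
12.6 ang 0.2717324704664392 r 151.72754755916168 yaw-ang 0.2696152442285837 [2.9 8.8 1.1] [ 1.5 -0.6  0.5] 18.95562990913706 30.010796785354614 [179.7   0.3 172.3] [582.2  72.2  86.8]
```

Request:
move_arm --plan '[{"x":7.6,"y":0.3,"z":0,"rx":0,"ry":0,"rz":0.05},{"x":7.6,"y":0.3,"z":0,"rx":0,"ry":0,"rz":0.05},{"x":7.6,"y":0.3,"z":0,"rx":0,"ry":0,"rz":0.05},{"x":7.6,"y":0.3,"z":0,"rx":0,"ry":0,"rz":0.05},{"x":7.6,"y":0.3,"z":0,"rx":0,"ry":0,"rz":0.05},{"x":7.6,"y":0.3,"z":0,"rx":0,"ry":0,"rz":0.05},{"x":7.6,"y":0.3,"z":0,"rx":0,"ry":0,"rz":0.05},{"x":7.6,"y":0.3,"z":0,"rx":0,"ry":0,"rz":0.05}]'

```text
time_s: 13.4
ee_pos: [526.6, 91.9, 86.8]
ee_rot: [179.7, 0.3, 149.4]
force: [4.5, 5.5, -0.0]
gripper_width: 18.8
gripper_force: 30.0
```

```bash
python3 g.py
```

```text
13.4 ang 0.6636474694631067 r 151.25281367379273 yaw-ang 0.6681704357349142 [ 4.5  5.5 -0. ] [ 0.9 -0.9  0.7] 18.826262960140586 30.00831127166748 [179.7   0.3 149.4] [526.6  91.9  86.8]
```

Going on at the same rate, to a total of about 1.3 rad.

Request:
move_arm --plan '[{"x":7.6,"y":0.3,"z":0,"rx":0,"ry":0,"rz":0.05},{"x":7.6,"y":0.3,"z":0,"rx":0,"ry":0,"rz":0.05},{"x":7.6,"y":0.3,"z":0,"rx":0,"ry":0,"rz":0.05},{"x":7.6,"y":0.3,"z":0,"rx":0,"ry":0,"rz":0.05},{"x":7.6,"y":0.3,"z":0,"rx":0,"ry":0,"rz":0.05},{"x":7.6,"y":0.3,"z":0,"rx":0,"ry":0,"rz":0.05},{"x":7.6,"y":0.3,"z":0,"rx":0,"ry":0,"rz":0.05},{"x":7.6,"y":0.3,"z":0,"rx":0,"ry":0,"rz":0.05}]'

```text
time_s: 14.2
ee_pos: [481.5, 132.4, 86.8]
ee_rot: [179.7, 0.2, 126.5]
force: [3.4, 2.4, 1.4]
gripper_width: 19.2
gripper_force: 30.0
```

```bash
python3 g.py
```

```text
14.2 ang 1.0669414926364142 r 151.25092451354038 yaw-ang 1.0674088503042396 [3.4 2.4 1.4] [ 0.3 -0.5  0.7] 19.232810123104546 30.0149005651474 [179.7   0.2 126.5] [481.5 132.4  86.8]
```

Request:
move_arm --plan '[{"x":7.6,"y":0.3,"z":0,"rx":0,"ry":0,"rz":0.05},{"x":7.6,"y":0.3,"z":0,"rx":0,"ry":0,"rz":0.05},{"x":7.6,"y":0.3,"z":0,"rx":0,"ry":0,"rz":0.05},{"x":6.1,"y":0.2,"z":0,"rx":0,"ry":0,"rz":0.04},{"x":4.6,"y":0.1,"z":0,"rx":0,"ry":0,"rz":0.03},{"x":3,"y":0,"z":0,"rx":0,"ry":0,"rz":0.02},{"x":0,"y":0,"z":0,"rx":0,"ry":0,"rz":0},{"x":0,"y":0,"z":0,"rx":0,"ry":0,"rz":0},{"x":0,"y":0,"z":0,"rx":0,"ry":0,"rz":0},{"x":0,"y":0,"z":0,"rx":0,"ry":0,"rz":0}]'

```text
time_s: 15.2
ee_pos: [463.5, 163.5, 86.7]
ee_rot: [179.8, 0.0, 112.8]
force: [2.5, 1.8, 5.9]
gripper_width: 19.4
gripper_force: 30.0
```

```bash
python3 g.py; python3 - <<'E'
from m import *
cv2.imwrite('pics/end.png',np.hstack([cv2.resize(F[c]['img'][a:a+150,b:b+190],(400,320),interpolation=cv2.INTER_CUBIC) for c,a,b in [('top',150,150),('side',170,180)]])[:,:,::-1])
E
```

```text
15.2 ang 1.305313377560413 r 151.47576044957967 yaw-ang 1.3066321020605507 [2.5 1.8 5.9] [ 0.2 -0.5  0.8] 19.367915287811957 30.040143728256226 [179.8   0.  112.8] [463.5 163.5  86.7]
```

View pics/end.png

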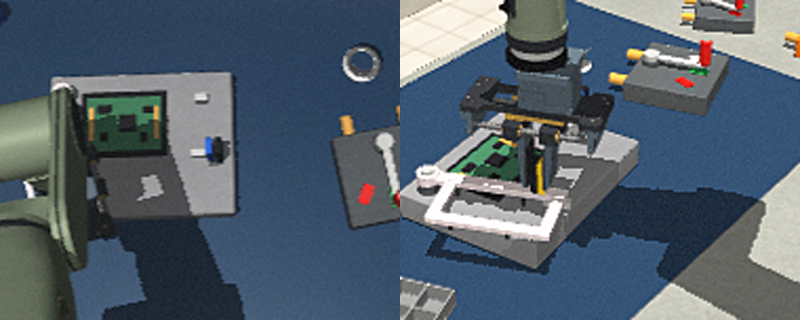

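The gate is wide open with its frame at (495,215) in the side crop. The yellow catch is pinched at (537,170), the blue catch is in, and the lever is at green. Handing in.

```bash
python3 -c "
from workcell import job_done;print(job_done())"
```

```text
the job is handed in; nothing more can be done
None
```

I handed the job in at about 15 s with the valve lever in the green notch, the blue catch squeezed in, and the gate held open at about 1.3 rad with the yellow catch pinched; no bystander was approached, and the simulator returned no verdict.

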